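Snap the end cover onto a lathe bearing unit

ROBOT

A 7-joint arm with a two-finger parallel gripper is mounted at the origin on the work surface. World frame = base frame: x ahead of the robot, y to its left, z up, the work surface at z = 0. Lengths are in m, angles in rad, forces in N, time in s.
With the tool pointing down it reaches from about 0.425 to 0.925 m from the base axis. Payload 6.8 kg.
Tool frame: the origin (TCP) lies at the very end of the fingers, on their centre line; the grasp point (between the pads) lies 19 mm behind it; z points along the fingers, y is the line along which they close (so a half turn about z gives the same grasp; the last joint's range is limited). The gripper opens to 85 mm and grips with 20 to 120 N. Pads are 22 mm wide; open, the fingers measure 114 mm over their backs; the gripper's body (76 mm by 85 mm) begins 54 mm behind the grasp point. The pads swing forward as they close: fully open they stand 13 mm farther back than shut.
Start: joints at [1.142, 0.477, 0.022, 1.555, -0.011, 1.109, -0.083], TCP at [0.213, -0.641, 0.231] pointing down, gripper open.
Joint ranges: [-2.96, 2.96], [-0.34, 2.1], [-1.41, 1.46], [0.24, 2.44], [-1.37, 4.51], [0.17, 1.92], [-2.96, 2.96]. Speed limits (rad/s): [2.39, 2.39, 3.14, 3.14, 3.14, 3.14, 3.14].

INTERFACE

Orientations are given as a unit quaternion [w, x, y, z].
In Python, from station import bot, viewer gives the robot as it stands (bot), with the cameras (viewer).
- The arm moves only by the tool jog_arm, called as name(argument=value, ...), one argument or row to a line, values as JSON. Schema: {"type":"object","properties":{"motion":{"type":"object","properties":{"plan":{"type":"array","items":{"type":"array","items":{"type":"number"},"minItems":5,"maxItems":5},"minItems":1,"maxItems":20}},"additionalProperties":false,"required":["plan"]},"force":{"type":"number"},"only":{"type":"string"},"quiet":{"type":"boolean"},"lines":{"type":"string"}},"required":["motion"],"additionalProperties":false}. motion is an object whose key "plan" holds a list of rows, 1 to 20 of them, each of 5 numbers: dx, dy, dz in shares of the most that a row can go, 1 being 50 mm, then a turn about the tool's z in shares of 2 rad (1.0 is 2 rad), then the opening from 0.0 (shut) to 1.0 (fully open); each row shifts and turns the commanded pose from where the row before left it, along the tool's axes as they then stand; what a row does not reach is not made up. A row lasts 1/10 s, in which the tool goes at most 0.05 m and 0.15 rad, less where a joint would pass 70% of its speed; a pose out of reach is approached as far as the arm can. The fingers move at their own pace and stop on an object; force is the grip in N (left out, the last holds). Time passes only in rows, so rows that do not move let the fingers close. The tool returns the time, the measured TCP pose, the force, the opening and the grip force at its end. only (a regular expression) keeps the lines of the reply that match it, lines (a string "A,B") keeps lines A to B, and quiet returns only ok. Input that does not fit is refused with a message, and nothing moves.
- bot.get_obs(): the state, without advancing time (a new reading comes with each control period).
- viewer.read_camera(name): name is "scene" or "side" or "wrist"; returns the picture (420x560x3 uint8, blue, green, red); there is no depth.
- viewer.camera_info(name): a dict with "vertical_fov" (degrees; the focal length in pixels is half the picture's height over the tangent of half this angle, whatever the lens; pixels are square), "cx", "cy" (the principal point, pixels), "view" (4x4, takes a point from world to camera coordinates); the wrist camera has in their place "hand_eye" (4x4, takes a point from camera to tool coordinates, whose origin is the TCP and whose axes are the flange's). Camera axes: x right, y up, looking along -z (the intrinsics and any distortion apply to the point x, -y, -z); pixel columns grow to the right and rows downward; lengths in m; the calibration is good to about 2 mm. A picture is of the moment at which its call begins: read the wrist's pose just before it. camera_info takes no time and is no camera call.
- bot.hand_in(): hands the job in; it is judged then, once.
The state is a dict: "t": time; "q": joint angles; "joint_vel": joint speeds; "joint_torque": joint torques, N m; "eef_pos": TCP position; "tool_rot": TCP orientation; "contact_force": force on the tool from outside, world axes, zero at the start; "torque": the same for the moment, N m; "gripper_width": opening from 0.0 (shut) to 1.0 (fully open); "grasp_force": force on a finger pad.
Only numpy, scipy, OpenCV 4.12 (cv2) and the standard library are available. Lean on these libraries where they do the work, as an engineer would, in place of code of your own. Each camera call takes 0.05 s, during which the arm holds its last target. There are 200 camera calls.

TASK

Set the loose yellow end cover, plug down, in the mouth of the open green bearing unit and let go of it. Then take the seating tool by its handle, put its hollow foot over the cover's boss and press squarely until the cover clicks fully home, using only the tool to drive it in. Finally stand the tool back upright in its wooden tray, let go, and leave everything else as it was.

Things in the scene. Friction and masses are not known exactly. Their poses are not given: they have to be found in the camera images.
- cover: Yellow plastic end cover, 41 mm tall, about 60 g, starting plug down on the cork pad. Origin: centre of the plug's underside; z is its axis, up through the boss. Plug z 0-18 mm (underside 30 mm across, tapering at 45 degrees to a 41 mm lip at z 5.5-7.5 mm, then a 33 mm neck); flange 62 mm across, z 18-23 mm; grip boss 24 mm across, z 23-41 mm.
- housing: The open bearing unit: green casting bolted to the bench (fixed), round flange 100 mm across and 12 mm thick, round hub 80 mm across up to z 52 mm, with an open bore 45 mm across and 28 mm deep in its top. Four small sprung brass pins stick into the bore 6.5 mm below the mouth. Origin: centre of its underside; z up.
- housing_mouth (a point): Centre of the open unit's mouth, level with the hub's flat top, 52 mm above the bench; z up. A cover laid in it stops on the pins with its origin about 7 mm below the mouth (flange about 11 mm above the hub). A press of about 10 N drives its lip past the pins and it snaps down, held with the flange flat on the hub (origin 18 mm below the mouth).
- seater: Seating tool, 105 mm tall, about 0.28 kg, standing upright in its tray. Aluminium foot 58 mm across, z 0-34 mm, hollow from below (38 mm across, 26 mm deep; its rim bears on the cover's flange around the boss). Dark wooden handle 26 mm across, z 34-105 mm. Origin: centre of the foot's underside; z up along the handle.
- tray: Square wooden tray of the seating tool, fixed, 96 x 96 x 16 mm outside with 6 mm walls and an inner floor 6 mm above the bench. Origin: centre of its underside on the bench.
- tray_in (a point): Centre of the tray's inner floor, 6 mm above the bench.
- pad: Square cork pad 90 x 90 x 6 mm, fixed, on which the cover starts. Origin: centre of its underside.
- done_unit: A second bearing unit like the open one, fixed, its yellow cover already fitted: shows the finished state; leave it alone. Its boss top is 75 mm above the bench. Origin: centre of its underside.
- spare_bearing: Loose steel bearing ring lying flat, 52 mm across, 15 mm tall; bystander. Origin: centre of its underside.
- glue_jar: Loose jar with a red lid, 66 mm across, 85 mm tall; bystander. Origin: centre of its underside.
- mallet: Loose hammer lying on the bench, 260 mm long; bystander. Its origin lies on its handle line, at the underside.
- sanding_block: Loose cork sanding block, 66 x 111 x 28 mm; bystander. Origin: centre of its underside.

How it is judged:
By the outcome, as a careful person would: the job done as asked, in the order asked, and still so for the second after the job is handed in, with the robot touching nothing.
It also fails if it takes over 54 s, if anything falls off the work surface, if the arm or the gripper's body presses on something with over 40 N, if the wrist force passes 120 N, or if a joint passes its speed limit or range.

## Working session

There is one attempt and no reset: what is moved stays moved. The work goes in short steps, Python scripts to look and compute and a tool call to move; the robot and the scene stay as the last step left them, time stands still between calls to the robot, and variables do not carry over. Pictures are saved under pics/ and viewed, at most 10 in all, crops included, and the job is handed in when it is done.

```bash
ls; mkdir -p pics; python3 - <<'E'
from station import bot, viewer
import cv2,numpy as np
o=bot.get_obs();print({k:np.round(v,3).tolist() for k,v in o.items()})
for n in ("scene","side","wrist"):
    i=viewer.camera_info(n);print(n,{k:(np.round(v,4).tolist() if not isinstance(v,str) else v) for k,v in i.items()})
    cv2.imwrite(f"pics/{n}0.png",viewer.read_camera(n))
E
```

```text
pics
station.py
{'t': 0.0, 'q': [1.142, 0.478, 0.022, 1.556, -0.012, 1.109, -0.083], 'joint_vel': [-0.0, -0.001, -0.001, -0.001, 0.001, -0.001, 0.001], 'joint_torque': [0.0, -59.645, 1.608, -28.119, 0.012, 0.009, 0.0], 'eef_pos': [0.213, -0.64, 0.23], 'tool_rot': [-0.001, 0.987, 0.16, -0.0], 'contact_force': [0.554, 0.248, -0.17], 'torque': [-0.013, -0.043, 0.017], 'grasp_force': 0.0, 'gripper_width': 1.002}
scene {'vertical_fov': 50.3719, 'cx': 278.8545, 'cy': 212.4423, 'view': [[-0.4139, 0.9103, 0.0098, 0.2344], [-0.6441, -0.3004, 0.7035, 0.3146], [0.6433, 0.2849, 0.7107, -1.4161], [0.0, 0.0, 0.0, 1.0]]}
side {'vertical_fov': 49.7023, 'cx': 277.6518, 'cy': 208.0763, 'view': [[-0.8013, -0.5981, 0.015, 0.4473], [0.3666, -0.471, 0.8023, -0.2338], [-0.4728, 0.6484, 0.5967, -0.8955], [0.0, 0.0, 0.0, 1.0]]}
wrist {'vertical_fov': 62.7396, 'cx': 287.879, 'cy': 208.7786, 'hand_eye': [[0.0001, 0.9547, 0.2977, 0.076], [1.0, -0.0004, 0.001, -0.0008], [0.0011, 0.2977, -0.9547, -0.1425], [0.0, 0.0, 0.0, 1.0]]}
```

```bash
python3 -c "
import cv2,numpy as np
a=[cv2.imread(f'pics/{n}0.png') for n in ('scene','side')]
cv2.imwrite('pics/both.png',np.vstack(a)[:, :])"
```

```text
(no output)
```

View pics/scene0.png

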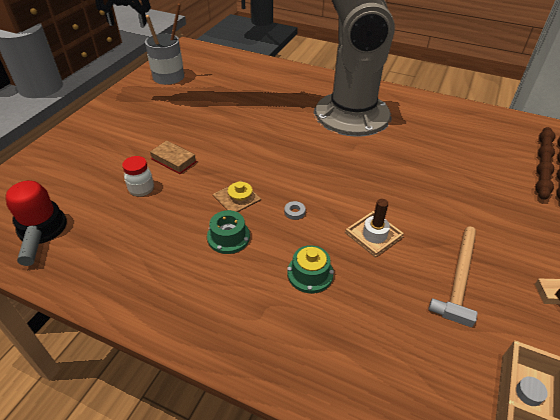

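View pics/side0.png

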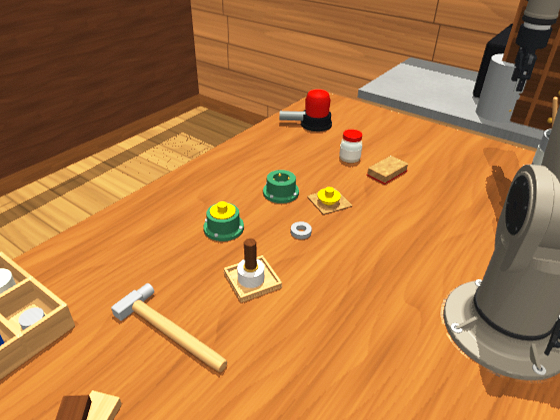

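The scene view shows the cover at about (240,190), the open unit (228,225), the fitted unit (311,262) and the tool with its handle top at (381,202). In the side view these are at (329,195), (281,182), (223,215) and (250,242). Next step is to triangulate roughly.

```bash
cat > h.py <<'E'
from station import bot, viewer
import cv2,numpy as np
from scipy.spatial.transform import Rotation as R
def Rt(o): return R.from_quat(np.roll(o["tool_rot"],-1)).as_matrix()
def cam(n,o=None):
    i=viewer.camera_info(n); f=210/np.tan(np.radians(i["vertical_fov"])/2)
    if n=="wrist":
        T=np.eye(4);T[:3,:3]=Rt(o);T[:3,3]=o["eef_pos"]; M=T@np.array(i["hand_eye"])
    else: M=np.linalg.inv(np.array(i["view"]))
    return M,f,i["cx"],i["cy"]
def ray(c,p):
    M,f,cx,cy=c; d=M[:3,:3]@np.array([(p[0]-cx)/f,-(p[1]-cy)/f,-1]); return M[:3,3],d/np.linalg.norm(d)
def plane(c,p,z):
    o,d=ray(c,p); return o+d*(z-o[2])/d[2]
def tri(*rs):
    A=sum(np.eye(3)-np.outer(d,d) for o,d in rs); b=sum((np.eye(3)-np.outer(d,d))@o for o,d in rs)
    x=np.linalg.solve(A,b); return x,[np.linalg.norm((np.eye(3)-np.outer(d,d))@(x-o))*1e3 for o,d in rs]
def totool(o,p):  # world point in tool axes from TCP
    return Rt(o).T@(np.array(p)-o["eef_pos"])
def shot(name,pic=None):
    o=bot.get_obs(); im=viewer.read_camera(name)
    if pic: cv2.imwrite(f"pics/{pic}.png",im)
    return o,im
def blobs(m,amin=60):
    cs,_=cv2.findContours(m.astype(np.uint8),cv2.RETR_EXTERNAL,cv2.CHAIN_APPROX_NONE)
    return sorted([c for c in cs if cv2.contourArea(c)>amin],key=cv2.contourArea)[::-1]
E
python3 - <<'E'
from h import *
S,D=cam("scene"),cam("side")
for n,a,b in [("boss",(240,186),(329,191)),("handle",(381,202),(250,242)),("mouth",(228,221),(281,177)),("doneboss",(312,254),(222,208)),("lid",(134,163),(352,134)),("bearing",(295,209),(301,230)),("traycorner",(347,232),(242,299)),("tc2",(375,254),(226,272)),("tc3",(404,233),(260,258))]:
    x,e=tri(ray(S,a),ray(D,b));print(n,x.round(3),np.round(e,1), np.hypot(*x[:2]).round(3))
o=bot.get_obs();print(Rt(o).round(3))
E
```

```text
boss [ 0.494 -0.139  0.04 ] [0.3 0.3] 0.514
handle [0.477 0.204 0.108] [1.2 1.2] 0.519
mouth [ 0.623 -0.101  0.052] [0.2 0.2] 0.631
doneboss [0.642 0.11  0.064] [1.5 1.5] 0.652
lid [ 0.571 -0.391  0.081] [0.8 0.8] 0.692
bearing [0.482 0.006 0.008] [0.6 0.6] 0.482
traycorner [ 0.482  0.179 -0.044] [45.4 45.4] 0.514
tc2 [0.534 0.223 0.003] [0.3 0.3] 0.578
tc3 [0.468 0.237 0.061] [39.1 39.1] 0.524
[[ 0.949  0.315 -0.001]
 [ 0.315 -0.949  0.001]
 [-0.    -0.001 -1.   ]]
```

The rows are not in the units I measure in: shifts go in shares of 50 mm and turns go in shares of 2 rad. I convert before sending: 0.035 m is 0.7, -0.032 m is -0.64.

jog_arm(
  motion={"plan":[[0.7, -0.64, 0.1, 0, 1], [0.7, -0.64, 0.1, 0, 1], [0.7, -0.64, 0.1, 0, 1], [0.7, -0.64, 0.1, 0, 1], [0.7, -0.64, 0.1, 0, 1], [0.7, -0.64, 0.1, 0, 1], [0.7, -0.64, 0.1, 0, 1], [0.7, -0.64, 0.1, 0, 1], [0.7, -0.64, 0.1, 0, 1], [0.7, -0.64, 0.1, 0, 1], [0.7, -0.64, 0.1, 0, 1], [0.7, -0.64, 0.1, 0, 1], [0, 0, 0, 0, 0.8], [0, 0, 0, 0, 0.8]]},
  force=40,
)

```text
t: 1.55
eef_pos: [0.4905, -0.1425, 0.171]
tool_rot: [-0.0, 0.987, 0.161, -0.0]
contact_force: [-0.4, -0.3, -0.1]
gripper_width: 0.801
grasp_force: 0.0
```

```bash
python3 - <<'E'
from h import *
o,im=shot("wrist","w1");print(o["t"],o["eef_pos"],totool(o,(0.494,-0.139,0.047)))
E
```

```text
1.55 [ 0.49050419 -0.1425371   0.17099389] [ 0.00451499 -0.00217982  0.12399226]
```

View pics/w1.png

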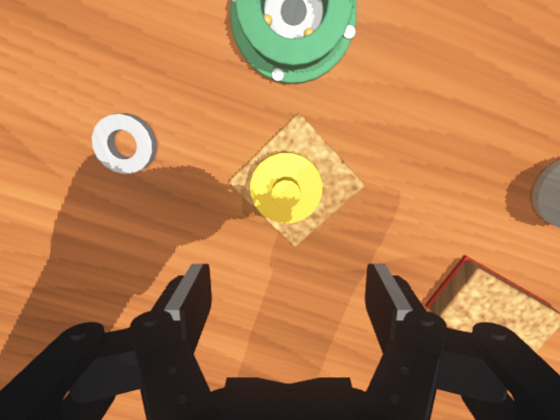

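The wrist view shows the cover at (287,187) on its pad, clear between the fingers, with the open unit at (293,25) above it. I'll fit its flange and cross-check it against the fixed cameras.

```bash
cat >> h.py <<'E'
def ymask(im):
    h=cv2.cvtColor(im,cv2.COLOR_BGR2HSV); m=cv2.inRange(h,(24,170,90),(34,255,255))
    return cv2.morphologyEx(m,cv2.MORPH_CLOSE,np.ones((5,5)))
def ell(c): e=cv2.fitEllipse(cv2.convexHull(c)); return np.round(e[0],1),np.round(e[1],1),round(e[2])
E
python3 - <<'E'
from h import *
o,im=shot("wrist"); W=cam("wrist",o)
for c in blobs(ymask(im)):
    e=ell(c); print(e,plane(W,e[0],.029))
rs=[(W,e[0])]
for n in("scene","side"):
    im=cv2.imread(f"pics/{n}0.png")
    for c in blobs(ymask(im),30): print(n,ell(c),cv2.boundingRect(c),plane(cam(n),ell(c)[0],.029))
E
```

```text
(array([279.3, 200.3]), array([37.3, 55.6]), 12) [ 0.48225666 -0.13771699  0.029     ]
(array([255.5, 197.5]), array([11.1, 18.3]), 154) [ 0.47818948 -0.11760432  0.029     ]
scene (array([311., 258.]), array([22.6, 28.6]), 92) (297, 247, 29, 23) [0.6249699  0.10260051 0.029     ]
scene (array([239.3, 189.9]), array([16.3, 23.6]), 84) (228, 182, 24, 17) [ 0.49796554 -0.13989675  0.029     ]
side (array([222.1, 210.2]), array([17.9, 24.9]), 85) (210, 201, 26, 18) [0.66930393 0.08536937 0.029     ]
side (array([328.5, 195.2]), array([17. , 22.8]), 91) (317, 187, 24, 18) [ 0.49244814 -0.13590942  0.029     ]
```

```bash
python3 - <<'E'
from h import *
im=cv2.imread("pics/w1.png");h=cv2.cvtColor(im,cv2.COLOR_BGR2HSV)
for p in [(287,187),(310,180),(270,165),(265,205),(300,215),(340,190),(290,10),(250,40),(296,8)]: print(p,h[p[1],p[0]])
o=bot.get_obs();W=cam("wrist",o)
m=cv2.inRange(h,(24,170,90),(34,255,255))
m2=cv2.inRange(h,(22,150,60),(36,255,255));m2=cv2.morphologyEx(m2,cv2.MORPH_CLOSE,np.ones((9,9)))
for c in blobs(m2): print(ell(c),cv2.contourArea(c),plane(W,ell(c)[0],.029))
E
```

```text
(287, 187) [ 29 147 254]
(310, 180) [ 29 147 254]
(270, 165) [ 30 134 254]
(265, 205) [ 23 184 219]
(300, 215) [ 29 154 254]
(340, 190) [ 18 123 241]
(290, 10) [ 50  10 146]
(250, 40) [ 68  99 181]
(296, 8) [ 50  11 141]
(array([285.9, 187.4]), array([70.5, 72.2]), 105) 3900.5 [ 0.4945881  -0.14045173  0.029     ]
```

Scaled: 0.035 m is 0.7, 0.004 m is 0.08.

```bash
sed -i 's/(24,170,90),(34/(22,130,60),(36/' h.py
```

jog_arm(
  motion={"plan":[[0.08, 0, 0.7, 0, 0.6], [0, 0, 0.7, 0, 0.55], [0, 0, 0, 0, 0.55]]},
)

```text
t: 1.95
eef_pos: [0.4902, -0.1437, 0.0979]
tool_rot: [-0.001, 0.987, 0.158, -0.004]
contact_force: [-1.5, 0.1, -0.6]
gripper_width: 0.551
grasp_force: 0.0
```

```bash
python3 - <<'E'
from h import *
im1=cv2.imread("pics/w1.png")
o1={"eef_pos":np.array([0.49050419,-0.1425371,0.17099389]),"tool_rot":np.array([0,0.987,0.161,0])}
o,im=shot("wrist","w2"); W=cam("wrist",o); 
c1=ell(blobs(ymask(im1))[0]);c2=ell(blobs(ymask(im))[0]);print(c1,c2)
print(tri(ray(cam("wrist",o1),c1[0]),ray(W,c2[0])))
p=plane(W,c2[0],.029);print(p,o["eef_pos"],totool(o,p))
E
```

```text
(array([286.1, 187.4]), array([70.5, 72.6]), 106) (array([283.8, 211.9]), array([90.8, 95.1]), 97)
(array([ 0.49405248, -0.13835959,  0.02245583]), [np.float64(0.1710684861793745), np.float64(0.17106848617931952)])
[ 0.49610851 -0.13762179  0.029     ] [ 0.49021897 -0.14366534  0.09785179] [ 0.00797916 -0.0036605   0.06880926]
```

```bash
python3 - <<'E'
from h import *
for k in range(3):
    o,im=shot("wrist"); W=cam("wrist",o); c=ell(blobs(ymask(im))[0]); p=plane(W,c[0],.029)
    print(o["t"],o["eef_pos"].round(4),np.round(o["tool_rot"],4),o["joint_vel"].round(3),c[0],p.round(4),totool(o,p).round(4))
E
```

```text
2.0 [ 0.4918 -0.1437  0.1   ] [-6.000e-04  9.874e-01  1.585e-01 -2.300e-03] [-0.002 -0.046 -0.013 -0.047 -0.007  0.017  0.004] [283.  213.3] [ 0.4962 -0.1377  0.029 ] [ 0.0063 -0.0042  0.071 ]
2.05 [ 0.4934 -0.1437  0.1015] [-1.000e-04  9.873e-01  1.586e-01 -7.000e-04] [-0.001 -0.032 -0.009 -0.028 -0.003 -0.002 -0.003] [282.  215.1] [ 0.4961 -0.1377  0.029 ] [ 0.0046 -0.0049  0.0725]
2.1 [ 0.4945 -0.1436  0.1025] [4.000e-04 9.873e-01 1.588e-01 5.000e-04] [-0.005 -0.016 -0.008 -0.014  0.001 -0.004 -0.003] [281.4 216.8] [ 0.4958 -0.1377  0.029 ] [ 0.0031 -0.0053  0.0735]
```

Scaled: 0.02 m is 0.4, 0.002 m is 0.04.

jog_arm(
  motion={"plan":[[0.04, -0.1, 0.4, 0, 0.55], [0, 0, 0.4, 0, 0.55], [0, 0, 0.4, 0, 0.55], [0, 0, 0.16, 0, 0.55], [0, 0, 0, 0, 0.55], [0, 0, 0, 0, 0.55], [0, 0, 0, 0, 0.55]]},
)

```text
t: 2.85
eef_pos: [0.4954, -0.1374, 0.0345]
tool_rot: [0.0, 0.987, 0.16, 0.001]
contact_force: [-0.2, 0.3, -0.2]
gripper_width: 0.553
grasp_force: 0.0
```

```bash
python3 - <<'E'
from h import *
o,im=shot("wrist","w3"); W=cam("wrist",o)
for c in blobs(ymask(im)): print(ell(c))
print(o["eef_pos"].round(4),totool(o,(.4958,-.1377,.029)).round(4))
E
```

```text
(array([290.7, 266.9]), array([117.3, 127.1]), 92)
[ 0.4954 -0.1374  0.0345] [0.0002 0.0004 0.0055]
```

View pics/w3.png

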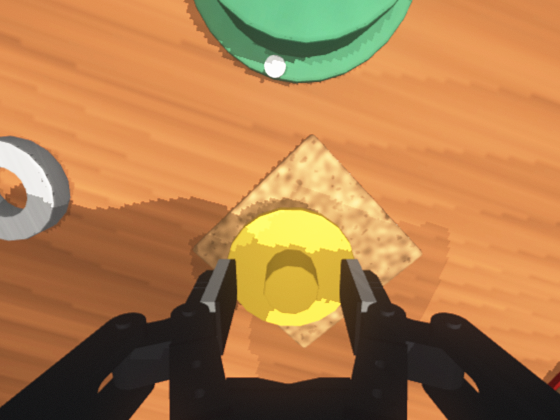

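The boss at (291,280) sits centred between the fingertips, so I'm closing on it and lifting.

Scaled: 0.002 m is 0.04.

jog_arm(
  motion={"plan":[[0, 0, 0.04, 0, 0.2], [0, 0, 0, 0, 0.2], [0, 0, 0, 0, 0.2], [0, 0, 0, 0, 0.2], [0, 0, 0, 0, 0.2]]},
  force=60,
)

```text
t: 3.4
eef_pos: [0.4948, -0.1372, 0.0317]
tool_rot: [0.0, 0.987, 0.16, 0.0]
contact_force: [-0.3, -0.3, 5.3]
gripper_width: 0.252
grasp_force: 58.6
```

jog_arm(
  motion={"plan":[[0, 0, -0.4, 0, 0.2], [0, 0, -0.6, 0, 0.2], [0, 0, -0.8, 0, 0.2], [0, 0, -0.4, 0, 0.2], [0, 0, 0, 0, 0.2], [0, 0, 0, 0, 0.2], [0, 0, 0, 0, 0.2]]},
)

```text
t: 4.1
eef_pos: [0.4933, -0.1369, 0.1399]
tool_rot: [-0.0, 0.987, 0.16, -0.001]
contact_force: [0.1, 0.5, -0.8]
gripper_width: 0.252
grasp_force: 59.0
```

```bash
python3 - <<'E'
from h import *
o,im=shot("wrist","w4"); print(o["eef_pos"],Rt(o).round(3),totool(o,(.623,-.101,.052)))
E
```

```text
[ 0.49334365 -0.13691839  0.13988344] [[ 0.949  0.315 -0.003]
 [ 0.315 -0.949  0.001]
 [-0.002 -0.001 -1.   ]] [0.13456742 0.00692196 0.08756766]
```

View pics/w4.png

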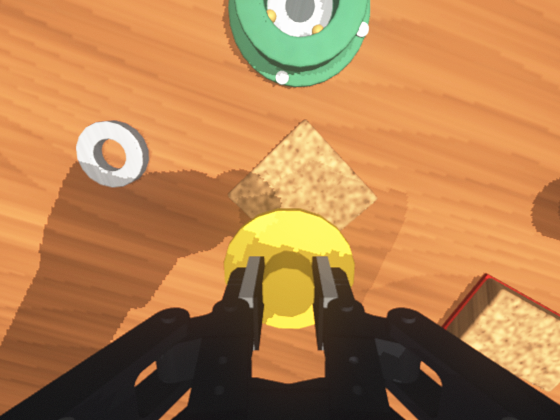

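The cover is gripped by the boss and lifted, hanging straight, and the pad is empty. The open unit is at the top, around (300,20). I'm moving towards it, stopping for two wrist views of the mouth.

Scaled: 0.03 m is 0.6, 0.02 m is 0.4.

jog_arm(
  motion={"plan":[[0.6, 0.06, 0, 0, 0.2], [0.4, 0.08, 0, 0, 0.2], [0, 0, 0, 0, 0.2], [0, 0, 0, 0, 0.2], [0, 0, 0, 0, 0.2]]},
)

```text
t: 4.65
eef_pos: [0.5427, -0.1282, 0.1404]
tool_rot: [-0.0, 0.987, 0.16, -0.001]
contact_force: [-0.6, -0.4, -0.1]
gripper_width: 0.253
grasp_force: 59.0
```

```bash
python3 -c "
from h import *
o,im=shot('wrist','w5');np.save('o5.npy',o,allow_pickle=True);print(o['eef_pos'],o['tool_rot'])"
```

```text
[ 0.54273724 -0.12818698  0.14035779] [-2.33983467e-04  9.87194061e-01  1.59519422e-01 -1.17697692e-03]
```

jog_arm(
  motion={"plan":[[0.6, 0, 0, 0, 0.2], [0, 0, 0, 0, 0.2], [0, 0, 0, 0, 0.2], [0, 0, 0, 0, 0.2]]},
)

```text
t: 5.1
eef_pos: [0.5715, -0.119, 0.1411]
tool_rot: [0.0, 0.987, 0.159, -0.001]
contact_force: [0.1, 0.2, 0.2]
gripper_width: 0.254
grasp_force: 59.0
```

```bash
python3 -c "
from h import *
o,im6=shot('wrist','w6');np.save('o6.npy',o,allow_pickle=True);print(o['eef_pos'])
im=cv2.imread('pics/w5.png')
cv2.imwrite('pics/m56.png',cv2.resize(np.hstack([im[0:280,150:450],im6[0:280,150:450]]),None,fx=1.33,fy=1.33))"
```

```text
[ 0.57151137 -0.11904585  0.14105818]
```

View pics/m56.png

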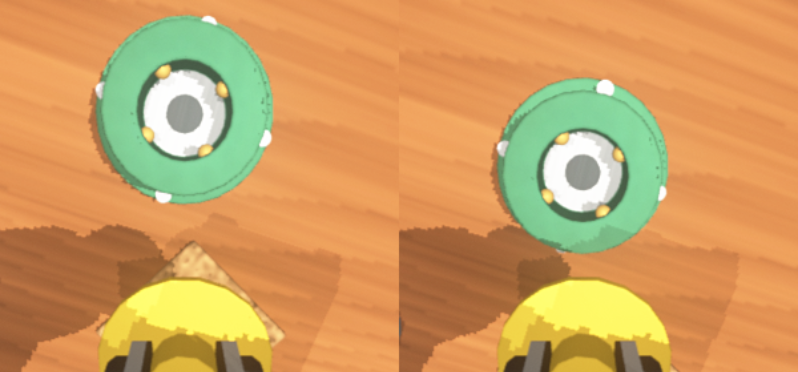

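Both crops show the open mouth clearly: about (183,110) in the left one and (584,172) in the right one. The bore has a dark rim with four brass pins. I'll fit the bore's rim ellipse in both and triangulate.

```bash
cat >> h.py <<'E'
def bore(im):
    h=cv2.cvtColor(im,cv2.COLOR_BGR2HSV); m=cv2.inRange(h,(60,70,140),(85,255,255)); m=cv2.medianBlur(m,3)
    cs,hi=cv2.findContours(m,cv2.RETR_CCOMP,cv2.CHAIN_APPROX_NONE)
    k=[c for c,x in zip(cs,hi[0]) if x[3]>=0 and cv2.contourArea(c)>1500]
    return [ell(c) for c in k]
E
python3 - <<'E'
from h import *
r=[]
for k in(5,6):
    o=np.load(f"o{k}.npy",allow_pickle=True).item(); e=bore(cv2.imread(f"pics/w{k}.png"));print(e)
    W=cam("wrist",o); r.append(ray(W,e[0][0])); p=plane(W,e[0][0],.052); print(p,totool(o,p))
    if k==6:
      c=blobs(ymask(cv2.imread("pics/w6.png")))[0]; print(ell(c)); print("held flange",totool(o,plane(W,ell(c)[0],o["eef_pos"][2]-.003)))
S,D=cam("scene"),cam("side")
print(tri(*r)); print(tri(*r,ray(S,(228,221)),ray(D,(281,177))))
E
```

```text
[(array([288.5,  82.3]), array([73.3, 78.1]), 0)]
[ 0.62528956 -0.10000935  0.052     ] [ 0.08742415 -0.00066951  0.08816197]
[(array([287.7, 131.2]), array([70.3, 71.8]), 179)]
[ 0.62536549 -0.09994242  0.052     ] [ 0.05723908 -0.00117667  0.08898803]
(array([288.9, 268.4]), array([119.3, 129.4]), 94)
held flange [ 0.00140747 -0.00048277  0.0029983 ]
(array([ 0.62531552, -0.09997915,  0.05128461]), [np.float64(0.020313899175328897), np.float64(0.020313899175325945)])
(array([ 0.62432978, -0.10023044,  0.05279371]), [np.float64(0.9464091797689934), np.float64(1.1363748680934331), np.float64(1.0387362713606527), np.float64(1.4496560425485667)])
```

Scaled: 0.03 m is 0.6, 0.026 m is 0.52.

jog_arm(
  motion={"plan":[[0.6, -0.02, 0, 0, 0.2], [0.52, -0.02, 0, 0, 0.2], [0, 0, 0.4, 0, 0.2], [0, 0, 0.4, 0, 0.2], [0, 0, 0, 0, 0.2], [0, 0, 0, 0, 0.2], [0, 0, 0, 0, 0.2]]},
)

```text
t: 5.85
eef_pos: [0.6256, -0.0993, 0.1025]
tool_rot: [0.0, 0.987, 0.16, 0.001]
contact_force: [0.3, 0.1, -0.4]
gripper_width: 0.25
grasp_force: 59.0
```

```bash
python3 - <<'E'
from h import *
o=bot.get_obs();print(o["eef_pos"],totool(o,(.6243,-.0995,.0707)))
E
```

```text
[ 0.62558992 -0.09930571  0.1025393 ] [-0.00133131 -0.00024704  0.03183723]
```

Scaled: 0.015 m is 0.3, -0.001 m is -0.02.

jog_arm(
  motion={"plan":[[-0.02, 0, 0.3, 0, 0.2], [0, 0, 0.2, 0, 0.2], [0, 0, 0.08, 0, 0.2], [0, 0, 0, 0, 0.2], [0, 0, 0, 0, 0.2], [0, 0, 0, 0, 0.2]]},
)

```text
t: 6.45
eef_pos: [0.6241, -0.0994, 0.0721]
tool_rot: [0.0, 0.987, 0.16, -0.0]
contact_force: [1.1, -0.3, -0.8]
gripper_width: 0.25
grasp_force: 59.0
```

Scaled: 0.001 m is 0.02.

jog_arm(
  motion={"plan":[[0, 0, 0.02, 0, 0.2], [0, 0, 0, 0, 0.2], [0, 0, 0, 0, 0.2]]},
)

```text
t: 6.75
eef_pos: [0.6243, -0.0994, 0.0714]
tool_rot: [0.0, 0.987, 0.16, 0.0]
contact_force: [-0.3, -1.0, 0.5]
gripper_width: 0.252
grasp_force: 59.1
```

jog_arm(
  motion={"plan":[[0, 0, 0.02, 0, 0.2], [0, 0, 0, 0, 0.2], [0, 0, 0, 0, 0.2]]},
)

```text
t: 7.05
eef_pos: [0.6245, -0.0994, 0.0705]
tool_rot: [0.0, 0.987, 0.16, 0.0]
contact_force: [1.8, -0.7, 0.6]
gripper_width: 0.254
grasp_force: 59.2
```

Scaled: -0.04 m is -0.8, -0.03 m is -0.6.

jog_arm(
  motion={"plan":[[0, 0, 0, 0, 0.4], [0, 0, 0, 0, 0.5], [0, 0, 0, 0, 0.55], [0, 0, -0.4, 0, 0.55], [0, 0, -0.8, 0, 0.6], [0, 0, -0.6, 0, 0.6], [-0.4, 0, 0, 0, 0.6], [0, 0, 0, 0, 0.6], [0, 0, 0, 0, 0.6], [0, 0, 0, 0, 0.6]]},
)

```text
t: 8.05
eef_pos: [0.6052, -0.1051, 0.1596]
tool_rot: [-0.0, 0.987, 0.16, -0.0]
contact_force: [-0.2, 1.4, 0.4]
gripper_width: 0.595
grasp_force: 0.0
```

```bash
python3 - <<'E'
from h import *
o,im=shot("wrist","w7");np.save('o7.npy',o,allow_pickle=True);W=cam("wrist",o);print(o["eef_pos"],Rt(o).round(3))
for c in blobs(ymask(im)): print(ell(c),plane(W,ell(c)[0],.068))
E
```

```text
[ 0.6051918  -0.10506787  0.15957226] [[ 0.949  0.316 -0.001]
 [ 0.316 -0.949  0.001]
 [-0.001 -0.001 -1.   ]]
(array([291.3, 183.3]), array([86.2, 88.4]), 83) [ 0.62597712 -0.09946437  0.068     ]
(array([-4.3, 52.8]), array([ 87.5, 112.5]), 137) [0.64669998 0.10220798 0.068     ]
```

View pics/w7.png

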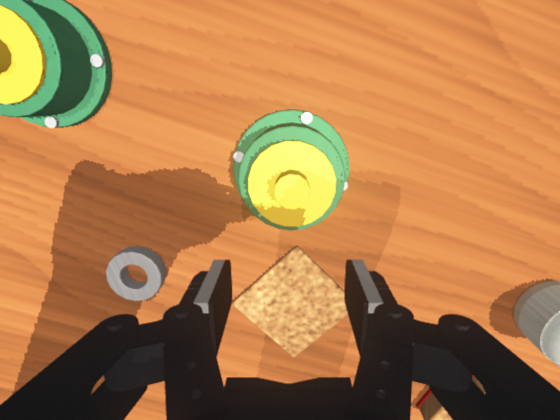

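The cover sits centred in the mouth, its flange at (291,183), and is let go. The empty pad and the fingers are clear of it. Next is the tool.

Scaled: -0.04 m is -0.8, -0.006 m is -0.12.

jog_arm(
  motion={"plan":[[-0.06, -0.8, -0.12, 0, 0.6], [-0.06, -0.8, -0.12, 0, 0.6], [-0.06, -0.8, -0.12, 0, 0.6], [-0.06, -0.8, -0.12, 0, 0.6], [-0.06, -0.8, -0.12, 0, 0.6], [-0.06, -0.8, -0.12, 0, 0.6], [-0.06, -0.8, -0.12, 0, 0.6], [0, 0, 0, 0, 0.6], [0, 0, 0, 0, 0.6], [0, 0, 0, 0, 0.6]]},
)

```text
t: 9.1
eef_pos: [0.4973, 0.1524, 0.2018]
tool_rot: [0.0, 0.987, 0.159, -0.0]
contact_force: [-0.7, -1.1, 1.3]
gripper_width: 0.603
grasp_force: 0.0
```

```bash
python3 -c "
from h import *
o,im=shot('wrist','w8');np.save('o8.npy',o,allow_pickle=True);print(o['eef_pos'])"
```

```text
[0.49733504 0.15240576 0.20175849]
```

jog_arm(
  motion={"plan":[[0, -0.8, 0, 0, 0.6], [0, -0.2, 0, 0, 0.6], [0, 0, 0, 0, 0.6], [0, 0, 0, 0, 0.6], [0, 0, 0, 0, 0.6]]},
)

```text
t: 9.65
eef_pos: [0.4818, 0.1992, 0.2021]
tool_rot: [0.0, 0.987, 0.158, -0.0]
contact_force: [-0.5, -0.6, -0.1]
gripper_width: 0.598
grasp_force: 0.0
```

```bash
python3 -c "
from h import *
o,im6=shot('wrist','w9');np.save('o9.npy',o,allow_pickle=True);print(o['eef_pos'],totool(o,(.477,.204,.105)))
im=cv2.imread('pics/w8.png')
cv2.imwrite('pics/m89.png',np.hstack([im[0:400,0:400],im6[0:400,80:480]]))"
```

```text
[0.48183847 0.19918636 0.20208073] [-0.00304999 -0.00616217  0.09707716]
```

View pics/m89.png

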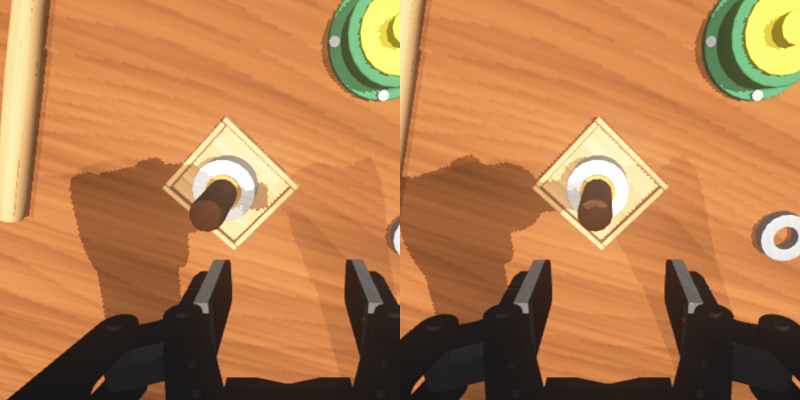

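The left crop (pixels as in the full frame) shows the tray diamond and the foot at about (224,190), with the handle top at (208,216). In the right crop (offset 80-400) the foot is at about (278,187), the handle top at (275,216), and the tray corners at (279,117), (213,186), (348,186) and (280,249).

```bash
cat >> h.py <<'E'
def foot(im,lo=(150,130),hi=(360,260)):
    h=cv2.cvtColor(im,cv2.COLOR_BGR2HSV); m=cv2.inRange(h,(0,0,110),(179,60,255)); m[:lo[1]]=0;m[hi[1]:]=0;m[:,:lo[0]]=0;m[:,hi[0]:]=0
    m=cv2.morphologyEx(m,cv2.MORPH_OPEN,np.ones((3,3)));return max(blobs(m),key=cv2.contourArea)
E
python3 - <<'E'
from h import *
r=[];q=[]
for k,h_ in ((8,(208,216)),(9,(275,216))):
    im=cv2.imread(f"pics/w{k}.png");o=np.load(f"o{k}.npy",allow_pickle=True).item();W=cam("wrist",o)
    c=foot(im);e=ell(c);print(e,cv2.boundingRect(c),plane(W,e[0],.04),plane(W,h_,.111))
    r.append(ray(W,e[0]));q.append(ray(W,h_))
    h=cv2.cvtColor(im,cv2.COLOR_BGR2HSV)
print("foot",tri(*r));print("handle",tri(*q))
print("handle+fixed",tri(*q,ray(cam("scene"),(381,202)),ray(cam("side"),(250,242))))
cs=[plane(W,p,.016) for p in [(279,117),(213,186),(348,186),(280,249)]];print("tray",np.mean(cs,0),np.round(cs,3).tolist())
E
```

```text
(array([224.6, 188. ]), array([63. , 67.1]), 41) (192, 156, 66, 64) [0.47962154 0.20819015 0.04      ] [0.4769593  0.20680673 0.111     ]
(array([277.5, 188.1]), array([62.3, 64.9]), 1) (246, 156, 63, 60) [0.47916558 0.20930201 0.04      ] [0.47645935 0.20814573 0.111     ]
foot (array([0.47734843, 0.20895261, 0.03242397]), [np.float64(0.03937674604789749), np.float64(0.03937674604792708)])
handle (array([0.4741811 , 0.20768561, 0.10404659]), [np.float64(0.023328690756803792), np.float64(0.02332869075682032)])
handle+fixed (array([0.47632204, 0.20608891, 0.10875423]), [np.float64(1.0132906262767383), np.float64(1.9986541604565287), np.float64(3.1388516559824953), np.float64(0.2735739654696814)])
tray [0.47565958 0.20633102 0.016     ] [[0.538, 0.227, 0.016], [0.456, 0.269, 0.016], [0.497, 0.143, 0.016], [0.412, 0.186, 0.016]]
```

Scaled: 0.03 m is 0.6, -0.01 m is -0.2.

jog_arm(
  motion={"plan":[[-0.02, -0.2, 0, 0, 0.6], [0, 0, 0.6, 0, 0.6], [0, 0, 0.4, 0, 0.6], [0, 0, 0, 0, 0.6], [0, 0, 0, 0, 0.6], [0, 0, 0, 0, 0.6]]},
)

```text
t: 10.3
eef_pos: [0.4778, 0.2107, 0.1535]
tool_rot: [-0.0, 0.987, 0.16, 0.001]
contact_force: [0.9, 1.0, -0.6]
gripper_width: 0.597
grasp_force: 0.0
```

```bash
python3 -c "
from h import *
o,im=shot('wrist','w10');print(o['eef_pos'],totool(o,(.478,.2085,.066)))"
```

```text
[0.47783481 0.21071117 0.15349688] [-0.00071349  0.00217858  0.08749495]
```

View pics/w10.png

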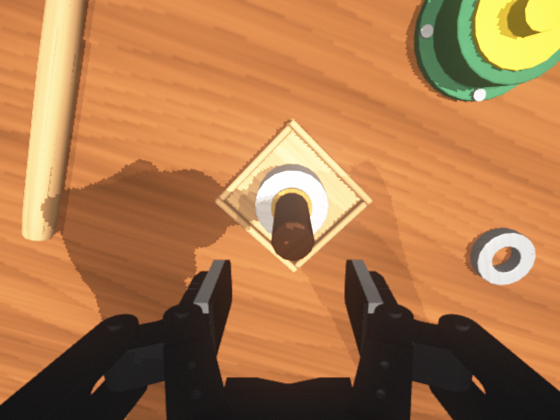

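The handle top at (293,242) lies about 2 mm right of the finger midline, so I'll correct that, descend and grip.

Scaled: 0.03 m is 0.6, 0.002 m is 0.04.

jog_arm(
  motion={"plan":[[-0.02, 0.04, 0.4, 0, 0.6], [0, 0, 0.6, 0, 0.6], [0, 0, 0.5, 0, 0.6], [0, 0, 0.24, 0, 0.6], [0, 0, 0, 0, 0.6], [0, 0, 0, 0, 0.6], [0, 0, 0, 0, 0.6]]},
  force=80,
)

```text
t: 11.05
eef_pos: [0.4778, 0.2085, 0.0667]
tool_rot: [-0.0, 0.987, 0.16, 0.001]
contact_force: [1.0, -0.4, 0.4]
gripper_width: 0.602
grasp_force: 0.0
```

jog_arm(
  motion={"plan":[[0, 0, 0, 0, 0.2], [0, 0, 0, 0, 0.2], [0, 0, 0, 0, 0.2], [0, 0, 0, 0, 0.2], [0, 0, 0, 0, 0.2]]},
  force=80,
)

```text
t: 11.55
eef_pos: [0.4774, 0.208, 0.0663]
tool_rot: [-0.0, 0.987, 0.16, 0.001]
contact_force: [-0.5, -1.5, 5.5]
gripper_width: 0.286
grasp_force: 78.0
```

```bash
python3 -c "
from h import *
o,im=shot('wrist','w11');print(o['eef_pos'])"
```

```text
[0.47743617 0.20802012 0.06633231]
```

Scaled: -0.04 m is -0.8, -0.03 m is -0.6.

jog_arm(
  motion={"plan":[[0, 0, -0.3, 0, 0.2], [0, 0, -0.6, 0, 0.2], [0, 0, -0.8, 0, 0.2], [0, 0, -0.6, 0, 0.2], [0, 0, 0, 0, 0.2], [0, 0, 0, 0, 0.2], [0, 0, 0, 0, 0.2]]},
)

```text
t: 12.3
eef_pos: [0.4756, 0.2071, 0.1787]
tool_rot: [0.001, 0.987, 0.16, -0.001]
contact_force: [1.3, -0.6, -3.1]
gripper_width: 0.285
grasp_force: 78.8
```

```bash
python3 -c "
from h import *
o,im=shot('wrist','w12');print(o['eef_pos'],o['gripper_width'],totool(o,(.625,-.0995,.18)))
h=cv2.cvtColor(im,cv2.COLOR_BGR2HSV)
for z in blobs(cv2.inRange(h,(0,0,110),(179,60,255)),300): print(ell(z),cv2.boundingRect(z))"
```

```text
[0.47560219 0.20707688 0.17869885] 0.2851490457049386 [ 0.04513144  0.338042   -0.0012403 ]
(array([288.1, 245. ]), array([104. , 117.4]), 1) (236, 187, 106, 85)
(array([487.3, 242.6]), array([47. , 56.1]), 58) (461, 217, 54, 51)
(array([294.6, 155.8]), array([13.6, 57.2]), 130) (273, 137, 42, 30)
```

Scaled: 0.04 m is 0.8, 0.005 m is 0.1.

jog_arm(
  motion={"plan":[[0.1, 0.4, 0, 0, 0.2], [0.1, 0.8, 0, 0, 0.2], [0.1, 0.8, 0, 0, 0.2], [0.1, 0.8, 0, 0, 0.2], [0.1, 0.8, 0, 0, 0.2], [0.1, 0.8, 0, 0, 0.2], [0.1, 0.8, 0, 0, 0.2], [0.1, 0.8, 0, 0, 0.2], [0.1, 0.76, 0, 0, 0.2], [0, 0, 0, 0, 0.2], [0, 0, 0, 0, 0.2], [0, 0, 0, 0, 0.2], [0, 0, 0, 0, 0.2]]},
)

```text
t: 13.65
eef_pos: [0.6255, -0.0968, 0.1797]
tool_rot: [-0.0, 0.987, 0.161, -0.001]
contact_force: [-0.3, 0.7, -3.3]
gripper_width: 0.284
grasp_force: 79.1
```

```bash
python3 - <<'E'
from h import *
o,im=shot("wrist","w13");print(o["eef_pos"],totool(o,(.6252,-.1,.1)))
a=shot("scene","s13")[1];b=shot("side","d13")[1]
cv2.imwrite("pics/sd13.png",np.hstack([cv2.resize(a[110:260,160:300],None,fx=2.8,fy=2.8),cv2.resize(b[90:240,210:350],None,fx=2.8,fy=2.8)]))
E
```

```text
[ 0.62551603 -0.09684268  0.17969598] [-0.00122939  0.00298403  0.0796938 ]
```

View pics/sd13.png

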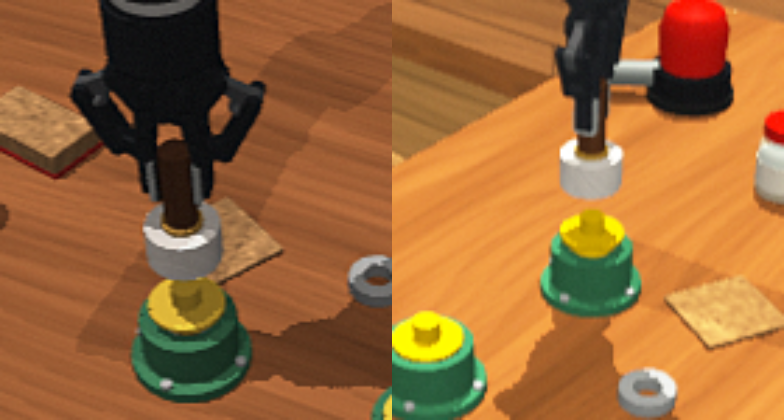

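The last views show the tool held upright in both cameras, directly above the seated cover: foot (182,245) over boss (183,290), and in the side view (590,168) over (592,225). Lowering it over the boss.

jog_arm(
  motion={"plan":[[-0.02, 0.06, 0.2, 0, 0.2], [0, 0, 0.4, 0, 0.2], [0, 0, 0.26, 0, 0.2], [0, 0, 0.06, 0, 0.2], [0, 0, 0, 0, 0.2], [0, 0, 0, 0, 0.2], [0, 0, 0, 0, 0.2]]},
)

```text
t: 14.5
eef_pos: [0.6267, -0.1018, 0.1352]
tool_rot: [0.0, 0.987, 0.16, 0.001]
contact_force: [-0.0, 0.1, -3.1]
gripper_width: 0.286
grasp_force: 79.2
```

jog_arm(
  motion={"plan":[[0, 0, 0.04, 0, 0.2], [0, 0, 0.04, 0, 0.2], [0, 0, 0, 0, 0.2], [0, 0, 0, 0, 0.2]]},
)

```text
t: 14.9
eef_pos: [0.626, -0.1018, 0.1302]
tool_rot: [-0.0, 0.987, 0.16, -0.0]
contact_force: [0.1, 0.8, -3.2]
gripper_width: 0.282
grasp_force: 79.2
```

Scaled: 0.002 m is 0.04, -0.0015 m is -0.03.

jog_arm(
  motion={"plan":[[0, -0.03, 0.02, 0, 0.2], [0, 0, 0.04, 0, 0.2], [0, 0, 0, 0, 0.2], [0, 0, 0, 0, 0.2]]},
  force=110,
)

```text
t: 15.3
eef_pos: [0.6259, -0.1002, 0.1276]
tool_rot: [-0.0, 0.987, 0.16, 0.0]
contact_force: [-0.4, 0.9, 0.3]
gripper_width: 0.281
grasp_force: 107.9
```

jog_arm(
  motion={"plan":[[0, 0, 0.02, 0, 0.2], [0, 0, 0.02, 0, 0.2], [0, 0, 0, 0, 0.2], [0, 0, 0, 0, 0.2]]},
)

```text
t: 15.7
eef_pos: [0.6264, -0.1003, 0.1263]
tool_rot: [0.0, 0.987, 0.16, 0.001]
contact_force: [0.1, 0.6, 5.9]
gripper_width: 0.277
grasp_force: 107.9
```

Contact came where expected, at about 0.127, so I'm pressing on.

Scaled: 0.002 m is 0.04, 0.001 m is 0.02.

jog_arm(
  motion={"plan":[[0, 0, 0.04, 0, 0.2], [0, 0, 0.02, 0, 0.2], [0, 0, 0, 0, 0.2], [0, 0, 0, 0, 0.2]]},
)

```text
t: 16.1
eef_pos: [0.6249, -0.1006, 0.1215]
tool_rot: [-0.0, 0.987, 0.16, -0.001]
contact_force: [-0.2, 0.5, -3.6]
gripper_width: 0.279
grasp_force: 107.9
```

jog_arm(
  motion={"plan":[[0, 0, 0.04, 0, 0.2], [0, 0, 0.04, 0, 0.2], [0, 0, 0, 0, 0.2], [0, 0, 0, 0, 0.2]]},
)

```text
t: 16.5
eef_pos: [0.6254, -0.1004, 0.118]
tool_rot: [-0.0, 0.987, 0.16, -0.0]
contact_force: [0.2, 0.4, -3.4]
gripper_width: 0.285
grasp_force: 108.0
```

jog_arm(
  motion={"plan":[[0, 0, 0.02, 0, 0.2], [0, 0, 0.02, 0, 0.2], [0, 0, 0, 0, 0.2], [0, 0, 0, 0, 0.2]]},
)

```text
t: 16.9
eef_pos: [0.6257, -0.1004, 0.1175]
tool_rot: [0.0, 0.987, 0.16, 0.0]
contact_force: [-3.4, 0.4, 6.2]
gripper_width: 0.279
grasp_force: 108.5
```

Scaled: 0.0015 m is 0.03, 0.001 m is 0.02.

jog_arm(
  motion={"plan":[[0, 0, 0.03, 0, 0.2], [0, 0, 0.02, 0, 0.2], [0, 0, 0, 0, 0.2], [0, 0, 0, 0, 0.2], [0, 0, 0, 0, 0.2]]},
)

```text
t: 17.4
eef_pos: [0.626, -0.1004, 0.1174]
tool_rot: [0.0, 0.987, 0.16, 0.001]
contact_force: [-10.1, -0.2, 21.7]
gripper_width: 0.277
grasp_force: 110.1
```

jog_arm(
  motion={"plan":[[0, 0, 0.02, 0, 0.2], [0, 0, 0.02, 0, 0.2], [0, 0, 0, 0, 0.2], [0, 0, 0, 0, 0.2]]},
)

```text
t: 17.8
eef_pos: [0.6262, -0.1004, 0.1174]
tool_rot: [0.001, 0.987, 0.159, 0.001]
contact_force: [-15.2, 1.0, 35.2]
gripper_width: 0.278
grasp_force: 111.5
```

Solid stop at the expected height with 35 N, so the cover is home. Lifting off and going back to the tray, with a check of the cover's height.

Scaled: -0.04 m is -0.8, -0.03 m is -0.6.

jog_arm(
  motion={"plan":[[0, 0, -0.08, 0, 0.2], [0, 0, -0.2, 0, 0.2], [0, 0, -0.5, 0, 0.2], [0, 0, -0.6, 0, 0.2], [-0.1, -0.6, 0, 0, 0.2], [-0.1, -0.8, 0, 0, 0.2], [-0.1, -0.8, 0, 0, 0.2], [-0.1, -0.8, 0, 0, 0.2], [-0.1, -0.8, 0, 0, 0.2], [-0.1, -0.8, 0, 0, 0.2], [-0.1, -0.8, 0, 0, 0.2], [-0.1, -0.8, 0, 0, 0.2], [-0.1, -0.56, 0, 0, 0.2], [0, 0, 0, 0, 0.2], [0, 0, 0, 0, 0.2], [0, 0, 0, 0, 0.2], [0, 0, 0, 0, 0.2]]},
)

```text
t: 19.5
eef_pos: [0.4769, 0.2049, 0.1807]
tool_rot: [0.0, 0.987, 0.159, -0.0]
contact_force: [0.6, 0.4, -3.4]
gripper_width: 0.277
grasp_force: 108.8
```

```bash
python3 - <<'E'
from h import *
o=bot.get_obs();print(o["eef_pos"],totool(o,(.4774,.208,.0663)))
C={n:cam(n) for n in("scene","side")}; P={}
for n in C:
    im=shot(n,n[:2]+"14")[1]; P[n]=[(ell(c),cv2.boundingRect(c)) for c in blobs(ymask(im),60)];print(n,P[n])
pick=lambda n,x0:min(P[n],key=lambda e:abs(e[0][0][0]-x0))[0][0]
print("cover",tri(ray(C["scene"],pick("scene",228)),ray(C["side"],pick("side",281))))
print("done",tri(ray(C["scene"],pick("scene",311)),ray(C["side"],pick("side",222))))
E
```

```text
[0.47691464 0.20486398 0.18066851] [ 0.00146945 -0.00288515  0.1143667 ]
scene [((array([311.3, 258.4]), array([23.9, 29.7]), 97), (297, 247, 30, 24)), ((array([226.6, 221.1]), array([20.3, 27.9]), 85), (213, 211, 28, 21))]
side [((array([221.1, 210.1]), array([17.8, 28.1]), 88), (206, 201, 30, 19)), ((array([281. , 175.3]), array([16.1, 22.3]), 92), (270, 167, 23, 16)), ((array([324.1, 199.1]), array([17.1, 31. ]), 85), (310, 191, 27, 18))]
cover (array([ 0.62559617, -0.10312691,  0.05473294]), [np.float64(0.702734234787529), np.float64(0.7027342347875478)])
done (array([0.64667668, 0.11062373, 0.05531884]), [np.float64(0.7634017574149932), np.float64(0.7634017574151255)])
```

The cover's height (0.0547) now matches the fitted unit's (0.0553). Standing the tool back in its tray.

Scaled: 0.035 m is 0.7, -0.003 m is -0.06.

jog_arm(
  motion={"plan":[[0.02, -0.06, 0.2, 0, 0.2], [0, 0, 0.6, 0, 0.2], [0, 0, 0.7, 0, 0.2], [0, 0, 0.5, 0, 0.2], [0, 0, 0.2, 0, 0.2], [0, 0, 0, 0, 0.2], [0, 0, 0, 0, 0.2], [0, 0, 0, 0, 0.2]]},
)

```text
t: 20.4
eef_pos: [0.4774, 0.21, 0.0721]
tool_rot: [-0.0, 0.987, 0.16, 0.001]
contact_force: [-0.6, -0.3, -3.3]
gripper_width: 0.28
grasp_force: 108.8
```

jog_arm(
  motion={"plan":[[0, 0, 0.04, 0, 0.2], [0, 0, 0, 0, 0.2], [0, 0, 0, 0, 0.2], [0, 0, 0, 0, 0.2]]},
)

```text
t: 20.8
eef_pos: [0.4764, 0.2094, 0.069]
tool_rot: [-0.0, 0.987, 0.16, 0.0]
contact_force: [-0.1, 0.6, -2.8]
gripper_width: 0.28
grasp_force: 108.8
```

Scaled: 0.002 m is 0.04.

jog_arm(
  motion={"plan":[[0, 0, 0.04, 0, 0.2], [0, 0, 0, 0, 0.2], [0, 0, 0, 0, 0.2], [0, 0, 0, 0, 0.2]]},
)

```text
t: 21.2
eef_pos: [0.4763, 0.2094, 0.0668]
tool_rot: [0.0, 0.987, 0.16, -0.0]
contact_force: [0.2, 1.0, -2.2]
gripper_width: 0.279
grasp_force: 108.8
```

jog_arm(
  motion={"plan":[[0, 0, 0.02, 0, 0.2], [0, 0, 0, 0, 0.2], [0, 0, 0, 0, 0.2], [0, 0, 0, 0, 0.2]]},
)

```text
t: 21.6
eef_pos: [0.4764, 0.2094, 0.0665]
tool_rot: [0.0, 0.987, 0.16, 0.0]
contact_force: [-1.3, -1.6, 5.7]
gripper_width: 0.278
grasp_force: 109.6
```

On the floor; releasing, rising and checking.

Scaled: -0.045 m is -0.9, -0.04 m is -0.8.

jog_arm(
  motion={"plan":[[0, 0, 0, 0, 0.35], [0, 0, 0, 0, 0.45], [0, 0, 0, 0, 0.6], [0, 0, 0, 0, 0.6], [0, 0, -0.4, 0, 0.6], [0, 0, -0.6, 0, 0.6], [0, 0, -0.8, 0, 0.6], [0, 0, -0.9, 0, 0.6], [0, 0.8, 0, 0, 0.6], [0, 0, 0, 0, 0.6], [0, 0, 0, 0, 0.6], [0, 0, 0, 0, 0.6], [0, 0, 0, 0, 0.6]]},
  force=20,
)

```text
t: 22.9
eef_pos: [0.4883, 0.1722, 0.2003]
tool_rot: [-0.0, 0.987, 0.16, -0.001]
contact_force: [-0.3, 0.1, 0.6]
gripper_width: 0.601
grasp_force: 0.0
```

```bash
python3 - <<'E'
from h import *
o,im=shot("wrist","w15");W=cam("wrist",o);print(o["eef_pos"])
c=foot(im,(120,120),(420,270));print(ell(c),plane(W,ell(c)[0],.04))
d=lambda n,f:(cv2.absdiff(shot(n,n+"F")[1],cv2.imread(f)).max(2)>60).astype(np.uint8)
for n in("scene","side"):
    m=cv2.morphologyEx(d(n,f"pics/{n}0.png"),cv2.MORPH_OPEN,np.ones((3,3)))
    print(n,[cv2.boundingRect(c) for c in blobs(m,25)])
E
```

```text
[0.48830741 0.17219241 0.2002903 ]
(array([246.1, 187. ]), array([63. , 67.3]), 17) [0.47786035 0.20974217 0.04      ]
scene [(344, 54, 82, 117), (152, 91, 179, 17), (213, 211, 28, 21), (112, 0, 38, 27), (232, 193, 23, 12), (350, 2, 34, 13), (341, 0, 7, 14), (407, 29, 24, 5), (233, 188, 11, 8)]
side [(216, 298, 212, 101), (409, 353, 127, 67), (231, 101, 46, 103), (220, 6, 73, 68), (486, 166, 43, 77), (525, 203, 35, 57), (519, 144, 41, 60), (317, 187, 24, 23), (533, 106, 19, 23), (270, 167, 23, 16), (545, 79, 15, 25), (512, 64, 19, 27), (231, 73, 13, 19), (301, 7, 19, 15), (465, 341, 14, 14), (555, 376, 5, 32), (553, 53, 7, 13), (524, 23, 24, 6), (546, 405, 11, 11), (257, 260, 6, 11), (517, 33, 9, 7), (544, 30, 7, 8), (536, 404, 6, 10), (553, 39, 7, 9)]
```

The tool stands upright at (0.478, 0.210), its starting spot. The picture differences are only the arm, its shadow and the cover, and the gripper is clear.

```bash
python3 -c "
from station import bot, viewer
print(bot.hand_in())"
```

```text
the job is handed in; nothing more can be done
None
```

Job handed in at about 23 s: the cover was pressed home with the seating tool at up to about 35 N, its height now matches the finished unit's, the tool stands upright and released in its tray, and the camera checks showed nothing else moved.

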